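# Square a chocolate plaque into the corner of a print bed with a bench scraper

## Task

Take the bench scraper out of its stand and, touching the chocolate plaque with the scraper's blade only, slide the plaque over the white bed until its far edge lies squarely against the blue rail, pressing lightly until you feel the rail stop it, then along to the yellow rail in the same way, so that it ends touching both rails along their edges. The chocolate is brittle: push gently and never lift or tip it. Put the scraper back in its stand as you found it and leave the other things on the bench alone.

Things in the scene. Friction and masses are not known exactly. Their poses are not given: they have to be found in the camera images.
- bed: Fixed white plate, 240 mm (x) by 260 mm (y) by 12 mm thick, its top 12 mm above the bench; origin at the centre of its underside. A rail 12 mm wide and 14 mm high (top 26 mm above the bench) stands on its +x margin (blue) and on its +y margin (yellow), forming a square inner corner at its far left. Turned up to about 0.3 rad.
- far_rail: The blue rail, fixed on the bed, 12 x 260 x 14 mm; origin at the centre of its underside; its face towards -x of the bed is 6 mm from the origin, 108 mm from the bed's origin.
- side_rail: The yellow rail, fixed on the bed, 228 x 12 x 14 mm; origin at the centre of its underside; its face towards -y of the bed is 6 mm from the origin, 118 mm from the bed's origin.
- corner (a point): The inner corner where the two rails' faces meet, on the bed's top surface; at (108, 118, 12) mm in the bed's frame, with the bed's axes (x towards the blue rail, y towards the yellow rail).
- plaque: Brown chocolate plaque loose on the bed, 100 (x) by 130 (y) by 10 mm, 120 to 240 g; origin at the centre of its underside; starts 20 to 65 mm short of the rails, turned up to 0.25 rad from the bed. Its +x edge (130 mm long) belongs against the blue rail, its +y edge (100 mm) against the yellow. Slides at 1 to 2 N; a push over 15 N by the scraper, or against a rail, breaks it.
- plaque_inner (a point): The plaque's underside corner at +x +y, (50, 65, 0) mm in its frame: it belongs in the corner of the rails.
- plaque_right (a point): The plaque's underside corner at +x -y, (50, -65, 0) mm in its frame: the other end of the edge for the blue rail.
- plaque_near (a point): The plaque's underside corner at -x +y, (-50, 65, 0) mm in its frame: the other end of the edge for the yellow rail.
- scraper: Bench scraper standing upright in the stand, 150 g: a flat steel blade 80 mm wide (x), 3 mm thick (y), reaching 50 mm below a red bar handle 100 mm (x) by 26 mm (y) by 30 mm high. Origin at the middle of the blade's lower edge, z up; the handle spans 50 to 80 mm above the origin and is gripped from above across its 26 mm (y).
- stand: Fixed grey holder left or right of the bed: foot 120 x 70 x 10 mm, origin centred under it; two walls 96 mm long (x), 7 mm thick, 65 mm high above the bench, 25 mm over both outer faces, leave a slot 11 mm wide along x, open at its ends, 55 mm deep. The blade hangs in it, the handle rests on the wall tops, the scraper's origin 15 mm above the stand's.
- tip_block: Fixed wooden block 120 x 70 x 30 mm with six steel piping tips on it, 62 mm high in all, origin at the centre of its underside; a bystander that stands left or right of the bed.
- nozzle: Bystander: loose steel piping nozzle, 26 mm across, 36 mm high, standing on the bed's near right corner; origin at the centre of its base.
- sprinkles: Bystander: loose yellow jar with red cap, 56 mm across, 85 mm high, on the near side of the bench; origin at the centre of its base.
- cupcake: Bystander: loose cream-topped cupcake, 62 mm across, 62 mm high, on the near side of the bench; origin at the centre of its base.
- cookie: Bystander: loose round cookie, 76 mm across, 12 mm thick, to the left of the bed; origin at the centre of its base.
- brush: Bystander: loose flat brush 140 mm long lying to the right of the bed, under 30 mm high; origin under its middle.
There are look-alikes about, which are no part of the job. There is more than one size of the scraper; the job needs the largest.

How it is judged (in metres and radians):
On the way, in this order (a step that is already met when the one before it is completed fails the run):
1. The scraper is lifted clear out of its stand (z of scraper in the frame of stand above 0.07 m), for 0.2 s.
2. With the scraper, the plaque is pressed lightly (over 1 N) against the blue rail, its far edge within 1.5 mm of it at both ends (x of plaque_inner in the frame of corner between -0.0015 and 0.0015 m and x of plaque_right in the frame of corner between -0.0015 and 0.0015 m and z of plaque in the frame of corner below 0.0015 m and contact force between plaque and far_rail above 1 N and contact force between scraper and plaque above 0.5 N), for 0.2 s.
3. Then, with the scraper, it is pressed lightly (over 1 N) against the yellow rail, within 1.5 mm of both rails at both ends of its edges (x of plaque_inner in the frame of corner between -0.0015 and 0.0015 m and x of plaque_right in the frame of corner between -0.0015 and 0.0015 m and z of plaque in the frame of corner below 0.0015 m and y of plaque_inner in the frame of corner between -0.0015 and 0.0015 m and y of plaque_near in the frame of corner between -0.0015 and 0.0015 m and contact force between plaque and side_rail above 1 N and contact force between scraper and plaque above 0.5 N), for 0.2 s.
At the end, for the whole second after the job is handed in: The plaque lies flat and still on the bed with both its edges within 1.5 mm of the blue and the yellow rail at both ends; the scraper is released, upright (within 0.1 rad) and still in its stand, its handle resting on the walls (within 3 mm), within 15 mm of the stand's middle (x of plaque_inner in the frame of corner between -0.0015 and 0.0015 m and x of plaque_right in the frame of corner between -0.0015 and 0.0015 m and z of plaque in the frame of corner below 0.0015 m and y of plaque_inner in the frame of corner between -0.0015 and 0.0015 m and y of plaque_near in the frame of corner between -0.0015 and 0.0015 m and horizontal distance between scraper and stand below 0.015 m and z of scraper in the frame of stand below 0.018 m and angle between scraper's own z axis and vertical below 0.1 rad and linear speed of scraper below 0.01 m/s and linear speed of plaque below 0.005 m/s); the robot touches nothing.
It fails at once if The scraper pushes the plaque with more than 15 N (contact force between scraper and plaque above 15 N).
It fails at once if The plaque is pressed against a rail with more than 15 N (contact force between plaque and far_rail above 15 N or contact force between plaque and side_rail above 15 N).
It fails at once if The fingers or the arm touch the plaque (contact force between any of the fingers, the arm and plaque above 0.2 N).
It fails at once if The plaque is tipped more than 0.1 rad or lifted more than 6 mm off the bed (angle between plaque's own z axis and vertical above 0.1 rad or z of plaque in the frame of corner above 0.006 m).
It fails at once if A bystander (nozzle, jar, cupcake, cookie or brush) is moved more than 15 mm (distance of any of nozzle, sprinkles, cupcake, cookie, brush from where it was at the start of the episode above 0.015 m).
It also fails if it takes over 69 s, if anything falls off the work surface, if the arm or the gripper's body presses on something with over 40 N, if the wrist force passes 120 N, or if a joint passes its speed limit or range.

## Robot

A 6-joint arm with a two-finger parallel gripper is mounted at the origin on the work surface. World frame = base frame: x ahead of the robot, y to its left, z up, the work surface at z = 0. Lengths are in mm, angles in degrees, forces in N, time in s.
With the tool pointing down it reaches from about 425 to 950 mm from the base axis. Payload 14.7 kg.
Tool frame: the origin (TCP) lies at the very end of the fingers, on their centre line; the grasp point (between the pads) lies behind it (r.hold_point_z is the z of the grasp point in the tool frame, in mm); z points along the fingers, y is the line along which they close (so a half turn about z gives the same grasp; the last joint's range is limited). The gripper opens to 85 mm and grips with 20 to 120 N. Pads are 22 mm wide; open, the fingers measure 114 mm over their backs; the gripper's body (76 mm by 85 mm) begins 54 mm behind the grasp point. The pads swing forward as they close: fully open they stand 13 mm farther back than shut.
Start: joints at [-67.815, 27.513, 91.461, -0, 61.026, -2.67], TCP at [273.224, -589.78, 231.297] pointing down, gripper open.
Joint ranges: [-157.49, 157.49], [-46.99, 117.5], [13.45, 153.17], [-89.5, 269.5], [5.16, 153.95], [-167.48, 167.48]. Speed limits (degrees/s): [108.29, 108.29, 136.94, 172.46, 172.46, 172.46].

## Interface

Orientations are given as [roll, pitch, yaw] about the fixed x, y, z axes, in that order (R = Rz(yaw) Ry(pitch) Rx(roll)).
In Python, from station import r gives the robot as it stands. The module is installed in compiled form; this text tells all that it offers.
- The arm moves only by the shell command python3 -m handwheel 'ROWS' [OPENING]. ROWS is JSON, a list of rows, each an object of numbers: "x", "y", "z": the shift along the tool's x, y, z in cm; "twist": the turn about the tool's z in degrees. A call has 1 to 12 rows; each row shifts and turns the commanded pose from where the row before left it, along the tool's axes as they then stand; what a row does not reach is not made up. A row lasts 1/12 s, in which the tool goes at most 41.7 mm and 7.16 degrees, less where a joint would pass 70% of its speed; a pose out of reach is approached as far as the arm can. A call is refused whole if a number of a shift passes 4.17 or a number of a turn 7.16, either way. A call with a gripper value outside its range is refused whole. OPENING is the closure, from 0 (fully open) to 1 (shut), set as the call begins (- or left out, the last holds). The fingers move at their own pace and stop on an object; the grip force is fixed at half the most. Time passes only in rows, so rows that do not move let the fingers close. It gives the time, the measured TCP pose, the force, the opening and the grip force at its end, in the units of the state.
- r.observe(): the state, without advancing time (a new reading comes with each control period).
- r.get_image(name): name is "scene" or "top"; returns a dict with "pixels" (480x640x3 uint8, red, green, blue), "mtx" (3x3 intrinsics, pixels), "k1" (the pictures are not rectified: a ray, as slopes to the right and down, at radius r is drawn at 1 + k1 r^2 times it, then the intrinsics apply), "xyz" and "orientation" of the camera in the world. Camera axes: x right, y down, z forward; pixel columns grow to the right and rows downward; lengths in mm; the calibration is good to about 2 mm. A picture is of the moment at which its call begins. There is no depth.
- r.hand_in(): hands the job in; it is judged then, once.
The state is a dict: "t": time; "qpos": joint angles; "qvel": joint speeds; "joint_efforts": joint torques, N m; "tcp_pos": TCP position; "tool_rot": TCP orientation; "force": force on the tool from outside, world axes, zero at the start; "moment": the same for the moment, N m; "grip_width": finger opening in mm; "grip_force": force on a finger pad.
Only numpy, scipy, OpenCV 4.12 (cv2) and the standard library are available. Lean on these libraries where they do the work, as an engineer would, in place of code of your own. Each camera call takes 0.05 s, during which the arm holds its last target. There are 200 camera calls.

## Working session

There is one attempt and no reset: what is moved stays moved. The work goes in short steps, Python scripts to look and compute and a shell command to move; the robot and the scene stay as the last step left them, time stands still between calls to the robot, and variables do not carry over. Pictures are saved under pics/ and viewed, at most 10 in all, crops included, and the job is handed in when it is done.

```bash
mkdir -p pics; cat > h.py <<'E'
import numpy as np, cv2
from scipy.spatial.transform import Rotation as R
from station import r
def snap(name,fn):
    im=r.get_image(name); cv2.imwrite('pics/'+fn+'.png',im['pixels'][:,:,::-1])
    np.savez('pics/'+fn+'.npz',mtx=im['mtx'],k1=im['k1'],xyz=im['xyz'],o=im['orientation']); return im
def load(fn):
    return np.load('pics/'+fn+'.npz')
def rot(o): return R.from_euler('xyz',o,degrees=True)
def px2w(c,uv,z):
    K=np.array(c['mtx']);k1=float(c['k1']);uv=np.atleast_2d(np.array(uv,float))
    s=cv2.undistortPoints(uv.reshape(-1,1,2),K,np.array([k1,0,0,0,0.]),).reshape(-1,2)
    d=rot(c['o']).apply(np.c_[s,np.ones(len(s))]);p=np.array(c['xyz'])
    return p+d*((np.asarray(z,float)-p[2])/d[:,2])[:,None]
def w2px(c,P):
    K=np.array(c['mtx']);q=rot(c['o']).inv().apply(np.atleast_2d(P)-np.array(c['xyz']));s=q[:,:2]/q[:,2:]
    s=s*(1+float(c['k1'])*(s**2).sum(1))[:,None]
    return s@K[:2,:2].T+K[:2,2]
E
python3 - <<'E'
from h import *
print(r.observe(), r.hold_point_z)
for n in('scene','top'):
    im=snap(n,n+'0'); print(n,im['mtx'],im['k1'],im['xyz'],im['orientation'])
E
```

```text
{'t': 0.0, 'qpos': array([-6.78174909e+01,  2.75509391e+01,  9.14962952e+01, -1.84964117e-03,
        6.10268864e+01, -2.67042729e+00]), 'qvel': array([ 0.03132302,  0.07127398, -0.00043242,  0.07728   ,  0.03178803,
       -0.09028236]), 'joint_efforts': array([-4.67898091e-03, -9.50652909e+01, -4.30184340e+01, -3.73508656e-04,
        1.22086506e-02,  1.47184102e-05]), 'tcp_pos': array([ 273.02486257, -589.38651433,  230.64357342]), 'tool_rot': array([-1.79925884e+02, -1.83811063e-03,  2.48538322e+01]), 'force': array([ 0.10501312, -0.87588577, -0.4956036 ]), 'moment': array([-0.01194218, -0.02924811,  0.04890789]), 'grip_force': 0.0, 'grip_width': 85.71153574968524} -18.700000000000003
scene [[499.04622979   0.         322.04673334]
 [  0.         499.04622979 236.00297694]
 [  0.           0.           1.        ]] -0.08956934003620594 [1291.39149216 -190.25122009  603.93193063] [-124.85173838   -0.98358155   80.45628075]
top [[532.72126221   0.         316.81850663]
 [  0.         532.72126221 238.63066812]
 [  0.           0.           1.        ]] -0.07225650671670295 [ 401.44474901  -51.2129788  1153.86756076] [-172.92205272    1.19352926  -90.38700783]
```

View pics/top0.png

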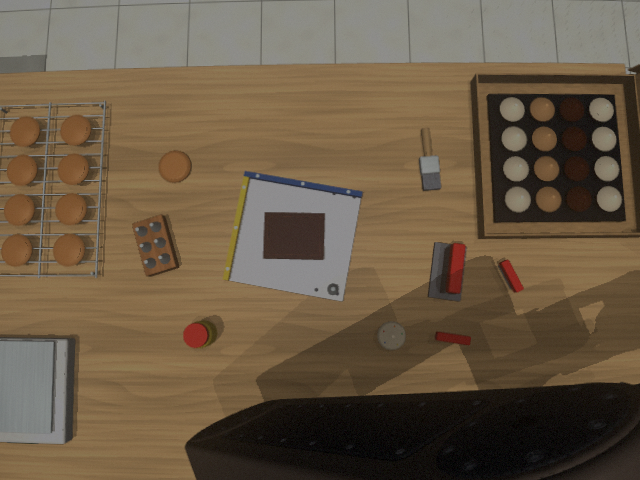

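View pics/scene0.png

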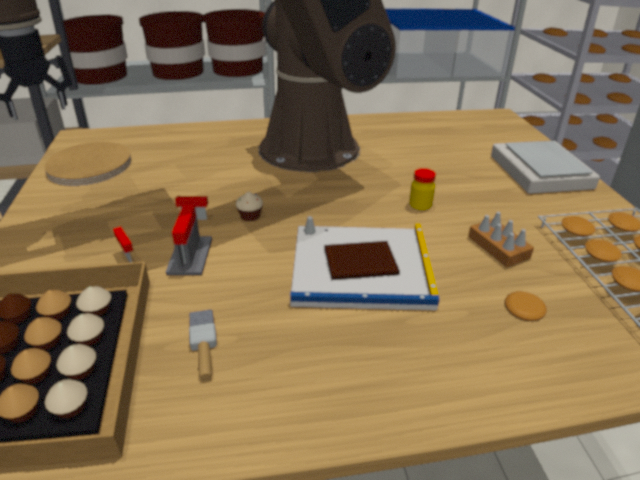

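```bash
python3 - <<'E'
import cv2
a=cv2.imread('pics/top0.png')
b=a[160:310,215:375]; cv2.imwrite('pics/c1.png',cv2.resize(b,(800,750))[:600] if 0 else cv2.resize(b,(640,600),interpolation=cv2.INTER_CUBIC))
b=a[225:355,420:540]; cv2.imwrite('pics/c2.png',cv2.resize(b,(552,598),interpolation=cv2.INTER_CUBIC))
E
```

```text
(no output)
```

View pics/c1.png

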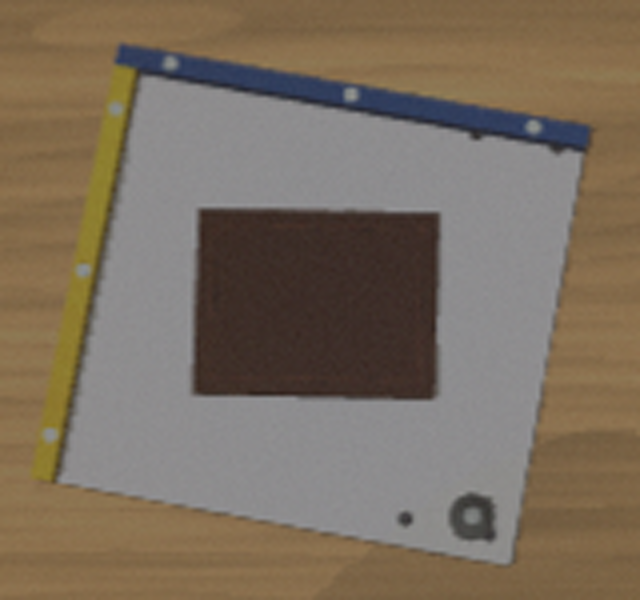

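View pics/c2.png

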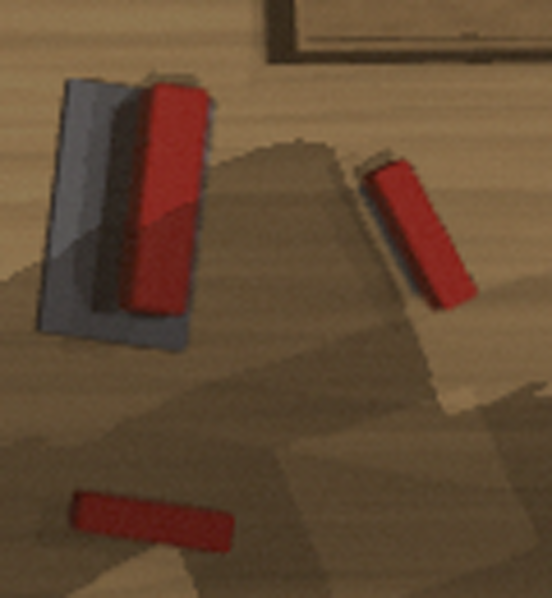

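```bash
python3 - <<'E'
from h import *
c=load('top0')
def m(pts,s,o): return (np.array(pts,float)+.5)/s-.5+np.array(o)
def rep(n,P):
    print(n); print(P.round(1)); d=np.roll(P,-1,0)-P; print(np.hypot(d[:,0],d[:,1]).round(1), np.degrees(np.arctan2(d[:,1],d[:,0])).round(2),'cen',P.mean(0).round(1))
rep('bed: outer blue TL,TR (z26), bed BR (z12), yellow BL(z26)',px2w(c,m([(118,44),(592,128),(513,564),(33,478)],4,(215,160)),[26,26,12,26]))
rep('inner: corner, blue R, yellow bottom',px2w(c,m([(138,69),(587,150),(55,481)],4,(215,160)),[26,26,26]))
rep('plaque',px2w(c,m([(200,209),(440,212),(435,398),(193,394)],4,(215,160)),22))
rep('handle',px2w(c,m([(150,84),(210,90),(187,315),(122,307)],4.6,(420,225)),95))
rep('foot',px2w(c,m([(66,79),(38,330),(187,350)],4.6,(420,225)),10))
E
```

```text
bed: outer blue TL,TR (z26), bed BR (z12), yellow BL(z26)
[[ 692.6  128.8   26. ]
 [ 642.9 -128.1   26. ]
 [ 409.8  -83.    12. ]
 [ 456.7  171.8   26. ]]
[261.7 237.4 259.1 239.7] [-100.94  169.04   79.57  -10.33] cen [550.5  22.4  22.5]
inner: corner, blue R, yellow bottom
[[ 678.4  117.7   26. ]
 [ 630.8 -125.2   26. ]
 [ 455.1  160.    26. ]]
[247.6 335.  227.3] [-101.09  121.64  -10.72] cen [588.1  50.8  26. ]
plaque
[[601.5  83.9  22. ]
 [598.5 -45.8  22. ]
 [498.  -42.3  22. ]
 [501.2  87.1  22. ]]
[129.7 100.5 129.4 100.3] [-91.34 177.99  88.58  -1.83] cen [549.8  20.7  22. ]
handle
[[ 522.  -300.8   95. ]
 [ 519.1 -327.    95. ]
 [ 421.8 -313.2   95. ]
 [ 425.6 -285.3   95. ]]
[26.3 98.3 28.2 97.7] [-96.28 171.97  82.39  -9.18] cen [ 472.1 -306.6   95. ]
foot
[[ 534.4 -281.4   10. ]
 [ 417.3 -264.6   10. ]
 [ 407.3 -333.7   10. ]]
[118.3  69.8 137.5] [171.85 -98.23  22.37] cen [ 453.  -293.2   10. ]
```

Top crop: the large scraper is in the stand at about (456,268), and two smaller scrapers lie at (511,275) and (452,338). The bed's corner is near (249,178) and the plaque near (294,235). Measured sizes match those given. Bed yaw is about −10.8°, plaque −1.6°, and the stand is at (471.5,−307) with yaw −8.1°. The scene view agrees with this.

```bash
cat >> h.py <<'E'
def to(x,y,z,yaw):
    s=r.observe(); Y=s['tool_rot'][2]; p=s['tcp_pos']; t=R.from_euler('xyz',[180,0,yaw],degrees=True)
    d=t.inv().apply(np.array([x,y,z])-p)/10
    print('t %.2f p %s rot %s F %s twist %.2f tool d(cm) %s'%(s['t'],p.round(2),s['tool_rot'].round(2),s['force'].round(2),((Y-yaw+180)%360)-180,d.round(3)))
E
python3 -m handwheel '[{"twist":6.59},{"twist":6.59},{"twist":6.59},{"twist":6.59},{"twist":6.59}]' 0
python3 -c "
from h import *
to(471.5,-307,231,-8.1)"
```

```text
t 0.10 p [ 273.07 -589.48  230.74] rot [-179.94   -0.     24.85] F [-0.17 -0.65 -0.76] twist 32.95 tool d(cm) [ 1.5664e+01 -3.0762e+01 -2.6000e-02]invalid input
```

```bash

python3 -m handwheel '[{"x":0,"y":0,"z":0,"twist":6.59},{"x":0,"y":0,"z":0,"twist":6.59},{"x":0,"y":0,"z":0,"twist":6.59},{"x":0,"y":0,"z":0,"twist":6.59},{"x":0,"y":0,"z":0,"twist":6.59}]' 0
python3 -c "
from h import *
to(471.5,-307,231,-8.1)"
```

```text
t: 0.52
tcp_pos: [273.1, -589.5, 230.9]
tool_rot: [-180.0, 0.0, -8.4]
force: [0.6, 0.5, 0.5]
grip_width: 85.6
grip_force: 0.0
t 0.52 p [ 273.13 -589.53  230.91] rot [-1.7996e+02  2.0000e-02 -8.4200e+00] F [0.57 0.46 0.53] twist -0.32 tool d(cm) [ 1.5658e+01 -3.0767e+01 -9.0000e-03]
```

```bash

python3 -m handwheel '[{"x":1.566,"y":-3.077,"z":0,"twist":0},{"x":1.566,"y":-3.077,"z":0,"twist":0},{"x":1.566,"y":-3.077,"z":0,"twist":0},{"x":1.566,"y":-3.077,"z":0,"twist":0},{"x":1.566,"y":-3.077,"z":0,"twist":0},{"x":1.566,"y":-3.077,"z":0,"twist":0},{"x":1.566,"y":-3.077,"z":0,"twist":0},{"x":1.566,"y":-3.077,"z":0,"twist":0},{"x":1.566,"y":-3.077,"z":0,"twist":0},{"x":1.566,"y":-3.077,"z":0,"twist":0},{"x":0,"y":0,"z":0,"twist":0},{"x":0,"y":0,"z":0,"twist":0}]' 0
python3 -c "
from h import *
to(471.5,-307,68,-8.1); snap('top','top1');snap('scene','scene1')"
```

```text
t: 1.52
tcp_pos: [472.3, -305.6, 231.1]
tool_rot: [-180.0, 0.0, -7.9]
force: [-0.9, 0.8, -0.7]
grip_width: 85.5
grip_force: 0.0
t 1.52 p [ 472.33 -305.63  231.11] rot [-1.7999e+02  2.0000e-02 -7.9200e+00] F [-0.86  0.76 -0.7 ] twist 0.18 tool d(cm) [-0.063  0.147 16.311]
```

```bash

python3 -m handwheel '[{"x":-0.03,"y":0.07,"z":2,"twist":0},{"x":-0.03,"y":0.07,"z":2,"twist":0},{"x":0,"y":0,"z":2,"twist":0},{"x":0,"y":0,"z":2,"twist":0},{"x":0,"y":0,"z":2,"twist":0},{"x":0,"y":0,"z":2,"twist":0},{"x":0,"y":0,"z":2,"twist":0},{"x":0,"y":0,"z":1.5,"twist":0},{"x":0,"y":0,"z":1.2,"twist":0},{"x":0,"y":0,"z":0,"twist":0},{"x":0,"y":0,"z":0,"twist":0}]' 0
python3 - <<'E'
from h import *
snap('scene','scene2');im=cv2.imread('pics/scene2.png')
cv2.imwrite('pics/c3.png',cv2.resize(im[120:300,100:280],(600,600),interpolation=cv2.INTER_CUBIC))
to(471.5,-307,64,-8.1)
E
```

```text
t: 2.53
tcp_pos: [470.2, -309.0, 64.1]
tool_rot: [-180.0, 0.1, -8.2]
force: [1.2, -0.3, -0.7]
grip_width: 85.3
grip_force: 0.0
t 2.58 p [ 470.73 -309.16   64.73] rot [ 1.7999e+02 -1.0000e-02 -8.1400e+00] F [0.97 0.75 0.9 ] twist -0.04 tool d(cm) [ 0.046 -0.224  0.073]
```

View pics/c3.png

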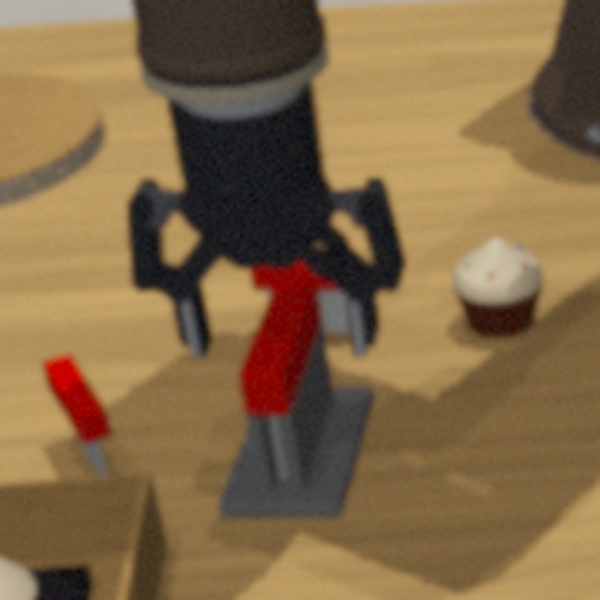

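The open fingers straddle the red handle, one at about (195,330) and the other at (360,330), with the handle between them at about (280,340). I'll shift 2 mm and close.

```bash

python3 -m handwheel '[{"x":0.05,"y":-0.2,"z":0,"twist":0},{"x":0,"y":0,"z":0,"twist":0},{"x":0,"y":0,"z":0,"twist":0}]' 0
python3 -m handwheel '[{"x":0,"y":0,"z":0,"twist":0},{"x":0,"y":0,"z":0,"twist":0},{"x":0,"y":0,"z":0,"twist":0},{"x":0,"y":0,"z":0,"twist":0},{"x":0,"y":0,"z":0,"twist":0},{"x":0,"y":0,"z":0,"twist":0},{"x":0,"y":0,"z":0,"twist":0},{"x":0,"y":0,"z":0,"twist":0}]' 1
python3 -c "
from h import *
to(471.5,-307,64,-8.1)"
```

```text
t: 2.83
tcp_pos: [472.0, -306.8, 65.1]
tool_rot: [180.0, -0.1, -8.1]
force: [-0.0, -0.0, -0.1]
grip_width: 85.2
grip_force: 0.0
t: 3.5
tcp_pos: [471.7, -306.9, 64.8]
tool_rot: [180.0, -0.0, -8.1]
force: [-2.5, -0.4, 10.9]
grip_width: 24.8
grip_force: 63.2
t 3.50 p [ 471.68 -306.92   64.8 ] rot [ 1.7997e+02 -3.0000e-02 -8.0900e+00] F [-2.51 -0.41 10.93] twist 0.01 tool d(cm) [-0.017  0.01   0.08 ]
```

```bash

python3 -m handwheel '[{"x":0,"y":0,"z":-0.5,"twist":0},{"x":0,"y":0,"z":-1,"twist":0},{"x":0,"y":0,"z":-1,"twist":0},{"x":0,"y":0,"z":-1,"twist":0},{"x":0,"y":0,"z":-1,"twist":0},{"x":0,"y":0,"z":-1.5,"twist":0},{"x":0,"y":0,"z":-1.5,"twist":0},{"x":0,"y":0,"z":-1.5,"twist":0},{"x":0,"y":0,"z":-1,"twist":0},{"x":0,"y":0,"z":0,"twist":0},{"x":0,"y":0,"z":0,"twist":0},{"x":0,"y":0,"z":0,"twist":0}]' 1
python3 - <<'E'
from h import *
print(r.observe()['force'],r.observe()['tcp_pos'])
# bed frame
yaw=np.radians(-10.8);X=np.array([np.cos(yaw),np.sin(yaw)]);Y=np.array([-X[1],X[0]])
cor=np.array([678.4,117.7]); pc=np.array([549.8,20.7])
py=np.radians(-1.6);px=np.array([np.cos(py),np.sin(py)]);pyv=np.array([-px[1],px[0]])
for s in(1,-1):
  for t in (1,-1):
    q=pc+50*s*px+65*t*pyv-cor; print('corner',s,t,(q@X).round(1),(q@Y).round(1))
s=cor+X*(-108.2-50-30)+Y*(-119.3)
print('start pt',s); to(s[0],s[1],150,79.2)
E
```

```text
t: 4.5
tcp_pos: [471.3, -306.4, 163.8]
tool_rot: [-180.0, 0.0, -8.1]
force: [-0.1, 0.9, -1.8]
grip_width: 25.1
grip_force: 58.9
[-0.14729391  0.86791189 -1.81798681] [ 471.26277765 -306.37392699  163.84267721]
corner 1 1 -69.2 -47.2
corner 1 -1 -48.4 -175.5
corner -1 1 -167.9 -63.2
corner -1 -1 -147.1 -191.5
start pt [471.17894858  35.77829439]
t 4.50 p [ 471.26 -306.37  163.84] rot [-1.7998e+02  3.0000e-02 -8.1000e+00] F [-0.15  0.87 -1.82] twist -87.30 tool d(cm) [33.608 -6.42   1.384]
```

```bash

python3 -m handwheel '[{"x":-0.483,"y":-3.387,"z":0,"twist":0},{"x":-0.483,"y":-3.387,"z":0,"twist":0},{"x":-0.483,"y":-3.387,"z":0,"twist":0},{"x":-0.483,"y":-3.387,"z":0,"twist":0},{"x":-0.483,"y":-3.387,"z":0,"twist":0},{"x":-0.483,"y":-3.387,"z":0,"twist":0},{"x":-0.483,"y":-3.387,"z":0,"twist":0},{"x":-0.483,"y":-3.387,"z":0,"twist":0},{"x":-0.483,"y":-3.387,"z":0,"twist":0},{"x":-0.483,"y":-3.387,"z":0,"twist":0},{"x":0,"y":0,"z":0,"twist":0}]' 1
python3 -m handwheel '[{"x":0,"y":0,"z":0,"twist":-6.7},{"x":0,"y":0,"z":0,"twist":-6.7},{"x":0,"y":0,"z":0,"twist":-6.7},{"x":0,"y":0,"z":0,"twist":-6.7},{"x":0,"y":0,"z":0,"twist":-6.7},{"x":0,"y":0,"z":0,"twist":-6.7},{"x":0,"y":0,"z":0,"twist":-6.7},{"x":0,"y":0,"z":0,"twist":-6.7},{"x":0,"y":0,"z":0,"twist":-6.7},{"x":0,"y":0,"z":0,"twist":-6.7},{"x":0,"y":0,"z":0,"twist":-6.7},{"x":0,"y":0,"z":0,"twist":-6.7}]' 1
python3 -m handwheel '[{"x":0,"y":0,"z":0,"twist":-6.9},{"x":0,"y":0,"z":0,"twist":0},{"x":0,"y":0,"z":0,"twist":0},{"x":0,"y":0,"z":0,"twist":0}]' 1
python3 -c "
from h import *
snap('scene','scene3')
to(471.2,35.8,66,79.2)"
```

```text
t: 5.42
tcp_pos: [470.6, 40.1, 163.5]
tool_rot: [-180.0, 0.1, -7.9]
force: [-0.7, -1.1, -1.7]
grip_width: 25.3
grip_force: 59.5
t: 6.42
tcp_pos: [470.9, 35.5, 163.4]
tool_rot: [-179.9, 0.0, 72.6]
force: [-0.9, -0.5, -1.8]
grip_width: 25.4
grip_force: 59.4
t: 6.75
tcp_pos: [471.2, 35.5, 163.9]
tool_rot: [-180.0, 0.0, 79.0]
force: [0.9, 0.4, -1.5]
grip_width: 25.0
grip_force: 59.4
t 6.80 p [471.25  35.51 163.99] rot [-1.7997e+02  1.0000e-02  7.8990e+01] F [ 0.28  0.45 -0.73] twist -0.21 tool d(cm) [ 0.027 -0.011  9.799]
```

View pics/scene3.png

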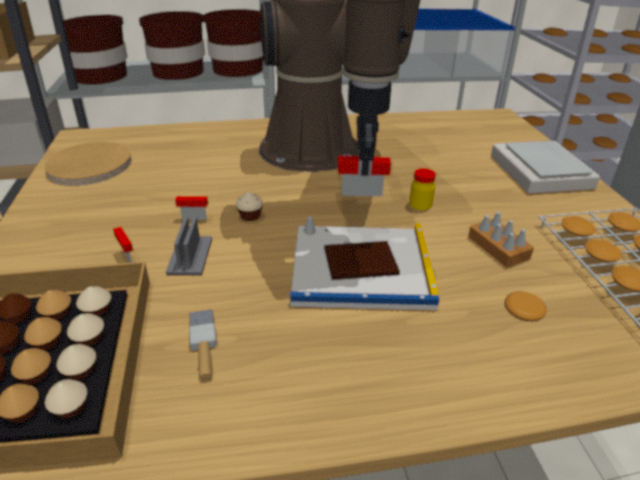

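Here the scraper is held level and upright: handle at (363,165), blade at (362,185), in front of the plaque at (360,260). The stand at (190,245) is empty. Next I'll lower the blade to about 3 mm above the bed.

```bash

python3 -m handwheel '[{"x":0,"y":0,"z":1.5,"twist":-0.2},{"x":0,"y":0,"z":1.5,"twist":0},{"x":0,"y":0,"z":1.5,"twist":0},{"x":0,"y":0,"z":1.5,"twist":0},{"x":0,"y":0,"z":1.5,"twist":0},{"x":0,"y":0,"z":1.2,"twist":0},{"x":0,"y":0,"z":0.8,"twist":0},{"x":0,"y":0,"z":0.4,"twist":0},{"x":0,"y":0,"z":0,"twist":0},{"x":0,"y":0,"z":0,"twist":0},{"x":0,"y":0,"z":0,"twist":0}]' 1
python3 -c "
from h import *
to(471.2,35.8,65,79.2)"
```

```text
t: 7.72
tcp_pos: [471.9, 35.6, 65.9]
tool_rot: [179.9, -0.0, 79.4]
force: [0.4, -0.5, -0.7]
grip_width: 25.1
grip_force: 59.5
t 7.72 p [471.89  35.55  65.87] rot [ 1.7995e+02 -1.0000e-02  7.9380e+01] F [ 0.37 -0.53 -0.69] twist 0.18 tool d(cm) [ 0.012 -0.072  0.087]
```

```bash

python3 -m handwheel '[{"x":0,"y":0.4,"z":0,"twist":0},{"x":0,"y":0.4,"z":0,"twist":0},{"x":0,"y":0.4,"z":0,"twist":0},{"x":0,"y":0.3,"z":0,"twist":0},{"x":0,"y":0.2,"z":0,"twist":0},{"x":0,"y":0.15,"z":0,"twist":0},{"x":0,"y":0.15,"z":0,"twist":0},{"x":0,"y":0.15,"z":0,"twist":0},{"x":0,"y":0.15,"z":0,"twist":0},{"x":0,"y":0.15,"z":0,"twist":0},{"x":0,"y":0.15,"z":0,"twist":0},{"x":0,"y":0.15,"z":0,"twist":0}]' 1
python3 -m handwheel '[{"x":0,"y":0.15,"z":0,"twist":0},{"x":0,"y":0.15,"z":0,"twist":0},{"x":0,"y":0.15,"z":0,"twist":0},{"x":0,"y":0.15,"z":0,"twist":0},{"x":0,"y":0.15,"z":0,"twist":0},{"x":0,"y":0.15,"z":0,"twist":0},{"x":0,"y":0.15,"z":0,"twist":0},{"x":0,"y":0.15,"z":0,"twist":0},{"x":0,"y":0.15,"z":0,"twist":0},{"x":0,"y":0.15,"z":0,"twist":0}]' 1
python3 -c "
from h import *
to(471.2,35.8,65,79.2);snap('top','top4'); im=cv2.imread('pics/top4.png'); cv2.imwrite('pics/c4.png',cv2.resize(im[140:310,215:375],(564,600),interpolation=cv2.INTER_CUBIC))"
```

```text
t: 8.72
tcp_pos: [498.6, 30.5, 65.3]
tool_rot: [-180.0, 0.0, 79.4]
force: [-0.6, 1.4, -1.5]
grip_width: 25.2
grip_force: 59.4
t: 9.55
tcp_pos: [513.4, 27.7, 65.3]
tool_rot: [180.0, -0.0, 79.4]
force: [-1.2, 0.1, -1.5]
grip_width: 25.2
grip_force: 59.4
t 9.55 p [513.38  27.69  65.31] rot [180.   -0.   79.4] F [-1.24  0.09 -1.47] twist 0.20 tool d(cm) [ 0.006 -4.295  0.031]
```

View pics/c4.png

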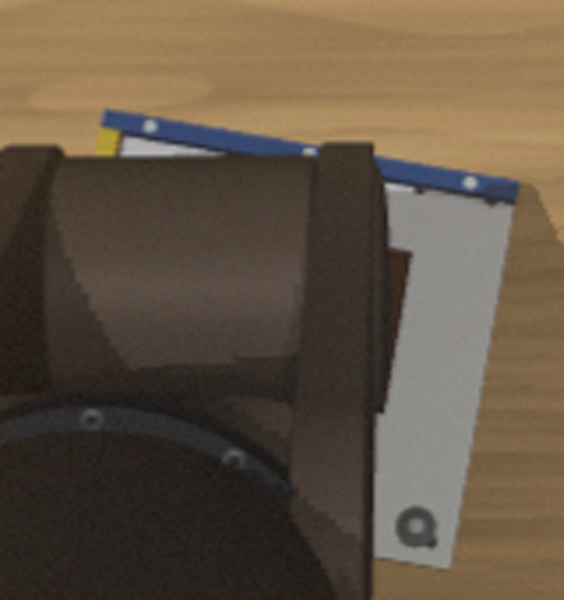

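The arm hides most of it, but the plaque's right edge, (412,255) to (385,412), now runs parallel to the bed's edge, so it has squared up to the blade. I'll keep pushing, about 44 mm to go.

```bash

python3 -m handwheel '[{"x":0,"y":0.2,"z":0,"twist":0},{"x":0,"y":0.2,"z":0,"twist":0},{"x":0,"y":0.2,"z":0,"twist":0},{"x":0,"y":0.2,"z":0,"twist":0},{"x":0,"y":0.2,"z":0,"twist":0},{"x":0,"y":0.2,"z":0,"twist":0},{"x":0,"y":0.2,"z":0,"twist":0},{"x":0,"y":0.2,"z":0,"twist":0},{"x":0,"y":0.2,"z":0,"twist":0},{"x":0,"y":0.2,"z":0,"twist":0},{"x":0,"y":0.2,"z":0,"twist":0},{"x":0,"y":0.2,"z":0,"twist":0}]' 1
python3 -m handwheel '[{"x":0,"y":0.15,"z":0,"twist":0},{"x":0,"y":0.15,"z":0,"twist":0},{"x":0,"y":0.15,"z":0,"twist":0},{"x":0,"y":0.15,"z":0,"twist":0},{"x":0,"y":0.1,"z":0,"twist":0},{"x":0,"y":0.1,"z":0,"twist":0},{"x":0,"y":0.1,"z":0,"twist":0},{"x":0,"y":0,"z":0,"twist":0},{"x":0,"y":0,"z":0,"twist":0}]' 1
python3 - <<'E'
from h import *
to(556.5,19.3,65,79.2);snap('scene','scene5'); im=cv2.imread('pics/scene5.png'); cv2.imwrite('pics/c5.png',cv2.resize(im[190:330,270:450],(770,600),interpolation=cv2.INTER_CUBIC))
E
```

```text
t: 10.6
tcp_pos: [537.0, 23.3, 65.3]
tool_rot: [-180.0, -0.0, 79.4]
force: [-1.0, 0.2, -1.2]
grip_width: 25.2
grip_force: 59.5
t: 11.35
tcp_pos: [545.9, 21.6, 65.3]
tool_rot: [180.0, -0.0, 79.4]
force: [-0.0, -0.1, -2.3]
grip_width: 25.0
grip_force: 59.4
t 11.35 p [545.88  21.62  65.33] rot [179.98  -0.    79.4 ] F [-0.02 -0.06 -2.31] twist 0.20 tool d(cm) [-0.029  1.087  0.033]
```

View pics/c5.png

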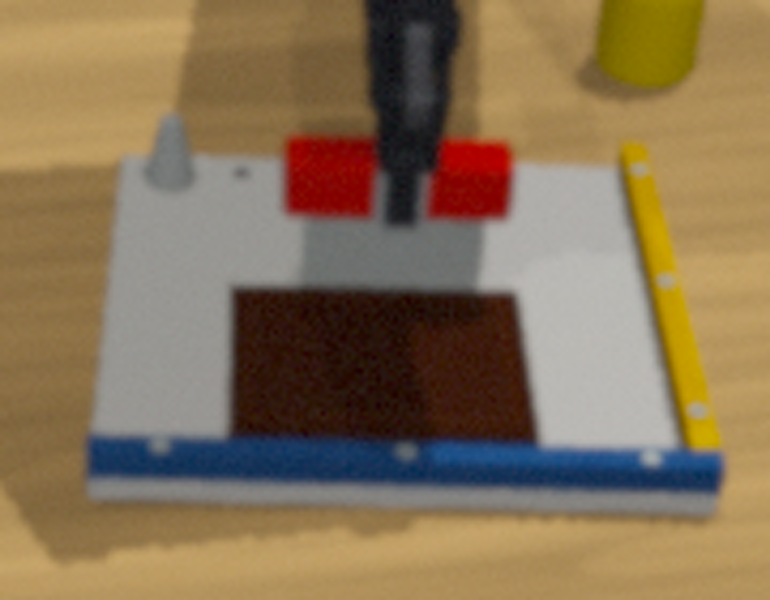

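The plaque (235–520, 290–440) lies parallel to the blue rail just short of it, with the blade (305–480) near its centre. From here I'll creep forward while watching the force.

```bash

python3 -m handwheel '[{"x":0,"y":0.1,"z":0,"twist":0},{"x":0,"y":0.1,"z":0,"twist":0},{"x":0,"y":0.1,"z":0,"twist":0},{"x":0,"y":0.1,"z":0,"twist":0},{"x":0,"y":0.1,"z":0,"twist":0},{"x":0,"y":0.1,"z":0,"twist":0},{"x":0,"y":0.05,"z":0,"twist":0}]' 1
python3 -m handwheel '[{"x":0,"y":0.05,"z":0,"twist":0},{"x":0,"y":0.03,"z":0,"twist":0},{"x":0,"y":0.03,"z":0,"twist":0},{"x":0,"y":0.03,"z":0,"twist":0}]' 1
```

```text
t: 11.98
tcp_pos: [552.3, 20.4, 65.3]
tool_rot: [180.0, -0.0, 79.4]
force: [-1.1, -0.3, -0.5]
grip_width: 25.4
grip_force: 59.5
t: 12.32
tcp_pos: [553.5, 20.2, 65.3]
tool_rot: [180.0, -0.0, 79.4]
force: [-0.2, 0.6, -2.3]
grip_width: 25.3
grip_force: 59.5
```

```bash

python3 -m handwheel '[{"x":0,"y":0.03,"z":0,"twist":0},{"x":0,"y":0.03,"z":0,"twist":0},{"x":0,"y":0.03,"z":0,"twist":0}]' 1
```

```text
t: 12.57
tcp_pos: [554.3, 20.0, 65.3]
tool_rot: [180.0, 0.0, 79.4]
force: [-0.6, 0.1, -1.9]
grip_width: 25.0
grip_force: 59.5
```

```bash

python3 -m handwheel '[{"x":0,"y":0.03,"z":0,"twist":0},{"x":0,"y":0.03,"z":0,"twist":0},{"x":0,"y":0.03,"z":0,"twist":0},{"x":0,"y":0.03,"z":0,"twist":0}]' 1
```

```text
t: 12.9
tcp_pos: [554.8, 19.9, 65.2]
tool_rot: [-179.9, 0.0, 79.4]
force: [-5.7, 2.0, 0.8]
grip_width: 24.9
grip_force: 59.7
```

```bash

python3 -m handwheel '[{"x":0,"y":0.03,"z":0,"twist":0},{"x":0,"y":0.03,"z":0,"twist":0},{"x":0,"y":0.03,"z":0,"twist":0}]' 1
```

```text
t: 13.15
tcp_pos: [555.0, 19.9, 65.0]
tool_rot: [-179.9, 0.0, 79.4]
force: [-8.2, 3.8, 1.2]
grip_width: 25.4
grip_force: 59.9
```

The rail stops it at about 9 N. I'll hold there.

```bash

python3 -m handwheel '[{"x":0,"y":0,"z":0,"twist":0},{"x":0,"y":0,"z":0,"twist":0},{"x":0,"y":0,"z":0,"twist":0},{"x":0,"y":0,"z":0,"twist":0}]' 1
python3 -c "
from h import *
print(r.observe()['moment'],r.observe()['force']);to(556,20,65,79.2)"
```

```text
t: 13.48
tcp_pos: [555.0, 19.8, 65.0]
tool_rot: [-179.9, 0.0, 79.4]
force: [-7.8, 3.6, 1.4]
grip_width: 25.2
grip_force: 59.8
[ 0.61956367  1.54631251 -0.12634821] [-7.81395     3.64156056  1.41476847]
t 13.48 p [555.01  19.85  65.04] rot [-1.7986e+02  1.0000e-02  7.9400e+01] F [-7.81  3.64  1.41] twist 0.20 tool d(cm) [0.033 0.094 0.004]
```

Force is normal to the blade and about 15 mm off its centre, so contact is flush. I'll back off, lift, turn the blade 90° and check.

```bash

python3 -m handwheel '[{"x":0,"y":-0.05,"z":0,"twist":0},{"x":0,"y":-0.1,"z":0,"twist":0},{"x":0,"y":-0.4,"z":0,"twist":0},{"x":0,"y":-0.8,"z":0,"twist":0},{"x":0,"y":-0.5,"z":-1,"twist":0},{"x":0,"y":0,"z":-2,"twist":0},{"x":0,"y":0,"z":-2,"twist":0},{"x":0,"y":0,"z":-1,"twist":0},{"x":-3,"y":0,"z":0,"twist":0},{"x":-3,"y":0,"z":0,"twist":0},{"x":-3,"y":0.5,"z":0,"twist":0},{"x":-2,"y":1,"z":0,"twist":0}]' 1
python3 -m handwheel '[{"x":0,"y":0,"z":0,"twist":6.7},{"x":0,"y":0,"z":0,"twist":6.7},{"x":0,"y":0,"z":0,"twist":6.7},{"x":0,"y":0,"z":0,"twist":6.7},{"x":0,"y":0,"z":0,"twist":6.7},{"x":0,"y":0,"z":0,"twist":6.7},{"x":0,"y":0,"z":0,"twist":6.7},{"x":0,"y":0,"z":0,"twist":6.7},{"x":0,"y":0,"z":0,"twist":6.7},{"x":0,"y":0,"z":0,"twist":6.7},{"x":0,"y":0,"z":0,"twist":6.7},{"x":0,"y":0,"z":0,"twist":6.7}]' 1
python3 -m handwheel '[{"x":0,"y":0,"z":0,"twist":4.9},{"x":0,"y":0,"z":0,"twist":4.9},{"x":0,"y":0,"z":0,"twist":0},{"x":0,"y":0,"z":0,"twist":0}]' 1
python3 - <<'E'
from h import *
c=snap('top','top6'); im=cv2.imread('pics/top6.png'); cv2.imwrite('pics/c6.png',cv2.resize(im[160:310,215:375],(640,600),interpolation=cv2.INTER_CUBIC))
yaw=np.radians(-10.8);X=np.array([np.cos(yaw),np.sin(yaw)]);Y=np.array([-X[1],X[0]])
s=np.array([678.4,117.7])-50*X-213*Y; print(s); to(s[0],s[1],65,-10.8)
E
```

```text
t: 14.48
tcp_pos: [531.2, -89.5, 125.8]
tool_rot: [-180.0, 0.0, 79.4]
force: [1.7, 0.6, -2.6]
grip_width: 24.8
grip_force: 59.6
t: 15.48
tcp_pos: [532.5, -87.8, 125.6]
tool_rot: [180.0, -0.0, -1.3]
force: [-0.5, 0.4, -2.2]
grip_width: 24.9
grip_force: 59.6
t: 15.82
tcp_pos: [532.6, -87.8, 125.6]
tool_rot: [180.0, -0.0, -10.6]
force: [0.0, 0.1, 0.1]
grip_width: 24.9
grip_force: 59.6
[589.37341746 -82.15811868]
t 15.87 p [532.6  -87.78 125.51] rot [-1.800e+02 -1.000e-02 -1.061e+01] F [-0.43 -0.43 -1.88] twist 0.19 tool d(cm) [ 5.472 -1.616  6.051]
```

View pics/c6.png

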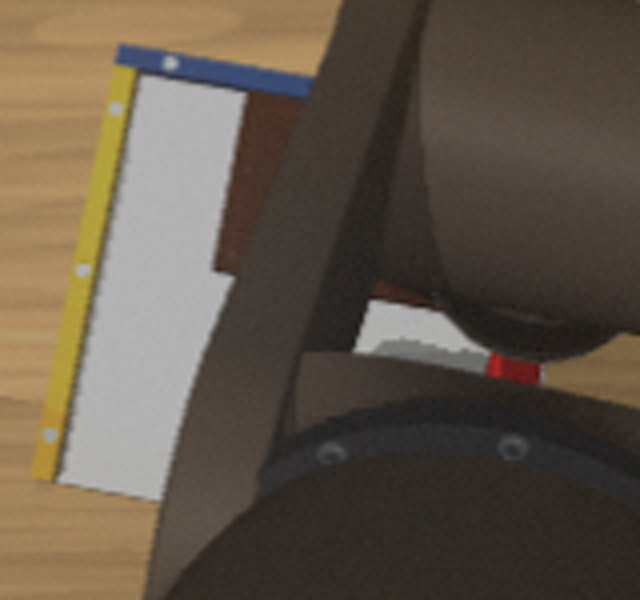

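The plaque's +y edge runs (245,92)–(214,270) and its near edge (214,270)–(438,307), both parallel to the rails.

```bash

python3 - <<'E'
from h import *
c=load('top6')
yaw=np.radians(-10.8);X=np.array([np.cos(yaw),np.sin(yaw)]);Y=np.array([-X[1],X[0]])
m=lambda p:(np.array(p,float)+.5)/4-.5+np.array([215,160])
P=px2w(c,m([(214,270),(438,307),(245,92)]),22)[:,:2]; print(P.round(1))
q=P-np.array([678.4,117.7]); print((q@X).round(1),(q@Y).round(1)); d=P[1]-P[0]; print(np.degrees(np.arctan2(d[1],d[0]))+90)
E
```

```text
[[568.1  76.1]
 [546.9 -44.3]
 [665.8  59.7]]
[-100.5  -98.8   -1.5] [ -61.5 -183.7  -59.3]
-9.996517861353169
```

```bash

python3 -m handwheel '[{"x":1.8,"y":-0.5,"z":0,"twist":0},{"x":1.8,"y":-0.5,"z":0,"twist":0},{"x":1.8,"y":-0.6,"z":0,"twist":0},{"x":0,"y":0,"z":1.3,"twist":0},{"x":0,"y":0,"z":1.3,"twist":0},{"x":0,"y":0,"z":1.3,"twist":0},{"x":0,"y":0,"z":1,"twist":0},{"x":0,"y":0,"z":0.7,"twist":0},{"x":0,"y":0,"z":0.4,"twist":0},{"x":0,"y":0,"z":0,"twist":0},{"x":0,"y":0,"z":0,"twist":0},{"x":0,"y":0,"z":0,"twist":0}]' 1
python3 - <<'E'
from h import *
to(589.4,-82.2,65,-10.8); snap('scene','scene7'); im=cv2.imread('pics/scene7.png'); cv2.imwrite('pics/c7.png',cv2.resize(im[190:330,270:450],(770,600),interpolation=cv2.INTER_CUBIC))
E
```

```text
t: 16.87
tcp_pos: [589.2, -82.3, 65.9]
tool_rot: [-180.0, -0.0, -10.8]
force: [0.2, -0.3, -1.7]
grip_width: 25.1
grip_force: 59.6
t 16.87 p [589.15 -82.29  65.88] rot [-1.800e+02 -5.000e-02 -1.078e+01] F [ 0.17 -0.27 -1.68] twist 0.02 tool d(cm) [ 0.023 -0.014  0.088]
```

View pics/c7.png

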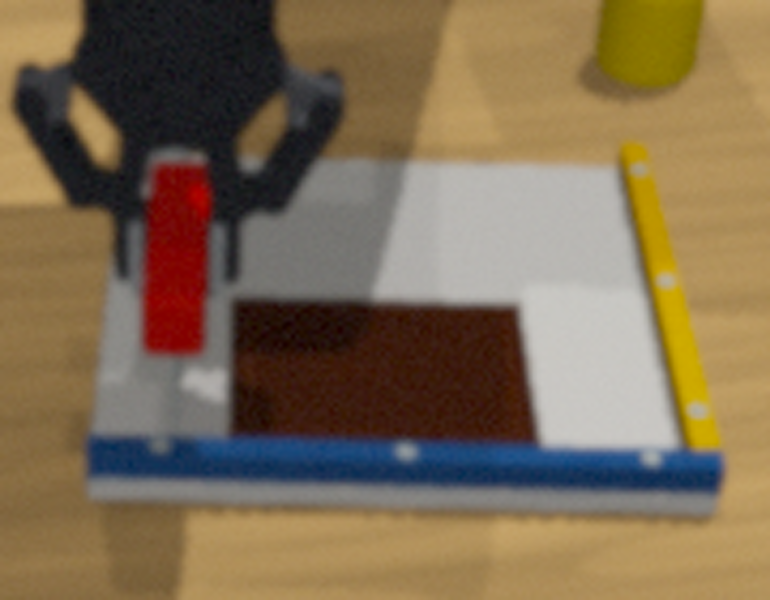

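The blade hangs just beside the plaque's −y edge (plaque spans 235–530, 300–440), clear of the nozzle and rail. Pushing towards yellow.

```bash

python3 -m handwheel '[{"x":0,"y":-0.4,"z":0,"twist":0},{"x":0,"y":-0.4,"z":0,"twist":0},{"x":0,"y":-0.4,"z":0,"twist":0},{"x":0,"y":-0.3,"z":0,"twist":0},{"x":0,"y":-0.15,"z":0,"twist":0},{"x":0,"y":-0.15,"z":0,"twist":0},{"x":0.01,"y":-0.15,"z":0,"twist":0},{"x":0.01,"y":-0.15,"z":0,"twist":0},{"x":0.01,"y":-0.15,"z":0,"twist":0},{"x":0.01,"y":-0.15,"z":0,"twist":0},{"x":0.01,"y":-0.15,"z":0,"twist":0},{"x":0.01,"y":-0.15,"z":0,"twist":0}]' 1
python3 -c "
from h import *
to(601,-20,65,-10.8);print(r.observe()['moment'])"
```

```text
t: 17.92
tcp_pos: [594.4, -55.7, 65.3]
tool_rot: [180.0, 0.0, -10.8]
force: [-0.1, -0.0, -1.5]
grip_width: 25.4
grip_force: 59.6
t 17.92 p [594.37 -55.74  65.28] rot [ 1.80e+02  1.00e-02 -1.08e+01] F [-0.1  -0.04 -1.5 ] twist 0.00 tool d(cm) [-0.018 -3.635  0.028]
[-0.21750129  0.15990194 -0.01734609]
```

```bash

python3 -m handwheel '[{"x":0.01,"y":-0.18,"z":0,"twist":0},{"x":0.01,"y":-0.18,"z":0,"twist":0},{"x":0.01,"y":-0.18,"z":0,"twist":0},{"x":0.01,"y":-0.18,"z":0,"twist":0},{"x":0.01,"y":-0.18,"z":0,"twist":0},{"x":0.01,"y":-0.18,"z":0,"twist":0},{"x":0.01,"y":-0.18,"z":0,"twist":0},{"x":0.01,"y":-0.18,"z":0,"twist":0},{"x":0.01,"y":-0.18,"z":0,"twist":0},{"x":0.01,"y":-0.18,"z":0,"twist":0}]' 1
python3 -c "
from h import *
to(601,-20,65,-10.8);print(r.observe()['moment'])"
```

```text
t: 18.75
tcp_pos: [598.8, -38.1, 65.3]
tool_rot: [-180.0, 0.0, -10.8]
force: [-0.8, -1.6, -2.3]
grip_width: 25.2
grip_force: 59.6
t 18.75 p [598.78 -38.11  65.29] rot [-180.      0.    -10.79] F [-0.83 -1.61 -2.3 ] twist 0.01 tool d(cm) [-0.122 -1.82   0.029]
[-0.26892072  0.16382664 -0.05160651]
```

```bash

python3 -m handwheel '[{"x":0.01,"y":-0.2,"z":0,"twist":0},{"x":0.01,"y":-0.2,"z":0,"twist":0},{"x":0.01,"y":-0.2,"z":0,"twist":0},{"x":0.01,"y":-0.2,"z":0,"twist":0},{"x":0.01,"y":-0.2,"z":0,"twist":0},{"x":0.01,"y":-0.2,"z":0,"twist":0},{"x":0.01,"y":-0.2,"z":0,"twist":0},{"x":0.01,"y":-0.2,"z":0,"twist":0},{"x":0.01,"y":-0.2,"z":0,"twist":0},{"x":0.01,"y":-0.2,"z":0,"twist":0},{"x":0.01,"y":-0.2,"z":0,"twist":0},{"x":0.01,"y":-0.2,"z":0,"twist":0}]' 1
python3 -m handwheel '[{"x":0.01,"y":-0.15,"z":0,"twist":0},{"x":0.01,"y":-0.15,"z":0,"twist":0},{"x":0,"y":-0.1,"z":0,"twist":0},{"x":0,"y":-0.1,"z":0,"twist":0},{"x":0,"y":-0.05,"z":0,"twist":0},{"x":0,"y":-0.05,"z":0,"twist":0}]' 1
python3 -c "
from h import *
to(605.9,-2.2,65,-10.8);print(r.observe()['moment'])"
```

```text
t: 19.75
tcp_pos: [604.5, -14.8, 65.3]
tool_rot: [-180.0, 0.0, -10.8]
force: [-1.3, -1.1, -1.6]
grip_width: 24.8
grip_force: 59.6
t: 20.25
tcp_pos: [605.8, -9.1, 65.3]
tool_rot: [-180.0, -0.0, -10.8]
force: [-1.3, -0.7, -1.3]
grip_width: 25.2
grip_force: 59.6
t 20.25 p [605.79  -9.07  65.29] rot [-180.     -0.    -10.79] F [-1.27 -0.68 -1.32] twist 0.01 tool d(cm) [-0.118 -0.677  0.029]
[-0.17302499  0.1351999  -0.02505512]
```

```bash

python3 -m handwheel '[{"x":0,"y":-0.06,"z":0,"twist":0},{"x":0,"y":-0.06,"z":0,"twist":0},{"x":0,"y":-0.05,"z":0,"twist":0},{"x":0,"y":-0.05,"z":0,"twist":0},{"x":0,"y":-0.04,"z":0,"twist":0},{"x":0,"y":-0.03,"z":0,"twist":0},{"x":0,"y":-0.03,"z":0,"twist":0}]' 1
```

```text
t: 20.83
tcp_pos: [606.3, -5.9, 65.3]
tool_rot: [-180.0, 0.0, -10.8]
force: [0.1, -0.9, -1.6]
grip_width: 25.2
grip_force: 59.6
```

```bash

python3 -m handwheel '[{"x":0,"y":-0.03,"z":0,"twist":0},{"x":0,"y":-0.03,"z":0,"twist":0},{"x":0,"y":-0.03,"z":0,"twist":0},{"x":0,"y":-0.03,"z":0,"twist":0}]' 1
```

```text
t: 21.17
tcp_pos: [606.6, -4.8, 65.3]
tool_rot: [-180.0, 0.0, -10.8]
force: [-0.9, -0.3, -2.0]
grip_width: 24.9
grip_force: 59.6
```

```bash

python3 -m handwheel '[{"x":0,"y":-0.03,"z":0,"twist":0},{"x":0,"y":-0.03,"z":0,"twist":0},{"x":0,"y":-0.03,"z":0,"twist":0},{"x":0,"y":-0.03,"z":0,"twist":0}]' 1
```

```text
t: 21.5
tcp_pos: [606.8, -3.6, 65.3]
tool_rot: [180.0, 0.0, -10.8]
force: [-0.7, 0.7, -2.6]
grip_width: 24.8
grip_force: 59.6
```

```bash

python3 -m handwheel '[{"x":0,"y":-0.03,"z":0,"twist":0},{"x":0,"y":-0.03,"z":0,"twist":0},{"x":0,"y":-0.03,"z":0,"twist":0},{"x":0,"y":-0.03,"z":0,"twist":0}]' 1
```

```text
t: 21.83
tcp_pos: [607.0, -2.4, 65.3]
tool_rot: [180.0, 0.0, -10.8]
force: [-1.7, -2.8, -0.4]
grip_width: 25.4
grip_force: 59.6
```

```bash

python3 -m handwheel '[{"x":0,"y":-0.03,"z":0,"twist":0},{"x":0,"y":-0.03,"z":0,"twist":0},{"x":0,"y":-0.03,"z":0,"twist":0}]' 1
```

```text
t: 22.08
tcp_pos: [606.9, -2.1, 65.3]
tool_rot: [180.0, 0.0, -10.8]
force: [-3.1, -10.1, 1.0]
grip_width: 25.1
grip_force: 60.0
```

```bash

python3 -m handwheel '[{"x":0,"y":0,"z":0,"twist":0},{"x":0,"y":0,"z":0,"twist":0},{"x":0,"y":0,"z":0,"twist":0},{"x":0,"y":0,"z":0,"twist":0},{"x":0,"y":0,"z":0,"twist":0}]' 1
python3 -c "
from h import *
to(605.9,-2.2,65,-10.8);print(r.observe()['moment'])
c=snap('scene','scene8')"
```

```text
t: 22.5
tcp_pos: [606.9, -2.1, 65.3]
tool_rot: [180.0, 0.0, -10.8]
force: [-2.5, -8.0, -0.2]
grip_width: 25.2
grip_force: 60.0
t 22.50 p [606.93  -2.15  65.3 ] rot [ 1.7996e+02  2.0000e-02 -1.0790e+01] F [-2.45 -7.97 -0.24] twist 0.01 tool d(cm) [-0.101  0.024  0.03 ]
[-1.67234453  0.45130005 -0.10430412]
```

Pressed flush at 8 N. I'll re-press blue then yellow to make sure no gap opened along the blue rail, since the contact position will show it.

```bash

python3 -m handwheel '[{"x":0,"y":0.05,"z":0,"twist":0},{"x":0,"y":0.1,"z":0,"twist":0},{"x":0,"y":0.4,"z":0,"twist":0},{"x":0,"y":0.6,"z":0,"twist":0},{"x":0,"y":0.3,"z":-1,"twist":0},{"x":0,"y":0,"z":-2,"twist":0},{"x":0,"y":0,"z":-2,"twist":0},{"x":0,"y":0,"z":-1,"twist":0},{"x":0,"y":0,"z":0,"twist":-6.3},{"x":0,"y":0,"z":0,"twist":-6.7},{"x":0,"y":0,"z":0,"twist":-6.7},{"x":0,"y":0,"z":0,"twist":-6.7}]' 1
python3 -m handwheel '[{"x":0,"y":0,"z":0,"twist":-7},{"x":0,"y":0,"z":0,"twist":-7},{"x":0,"y":0,"z":0,"twist":-7},{"x":0,"y":0,"z":0,"twist":-7},{"x":0,"y":0,"z":0,"twist":-7},{"x":0,"y":0,"z":0,"twist":-7},{"x":0,"y":0,"z":0,"twist":-7},{"x":0,"y":0,"z":0,"twist":-7},{"x":0,"y":0,"z":0,"twist":-7},{"x":0,"y":0,"z":0,"twist":-0.6},{"x":0,"y":0,"z":0,"twist":0}]' 1
python3 - <<'E'
from h import *
yaw=np.radians(-10.8);X=np.array([np.cos(yaw),np.sin(yaw)]);Y=np.array([-X[1],X[0]])
s=np.array([678.4,117.7])-117*X-65*Y; print(s); to(s[0],s[1],65.3,79.2)
E
```

```text
t: 23.55
tcp_pos: [604.5, -16.0, 125.8]
tool_rot: [180.0, -0.0, 15.9]
force: [-0.3, -0.5, -1.3]
grip_width: 25.2
grip_force: 59.8
t: 24.47
tcp_pos: [604.5, -15.9, 125.5]
tool_rot: [180.0, -0.0, 79.0]
force: [0.6, -1.1, -0.9]
grip_width: 24.8
grip_force: 59.8
[551.29260622  75.77494251]
t 24.47 p [604.47 -15.92 125.53] rot [179.99  -0.    79.04] F [ 0.6  -1.06 -0.91] twist -0.16 tool d(cm) [ 8.011 -6.942  6.023]
```

```bash

python3 -m handwheel '[{"x":2,"y":-1.75,"z":0,"twist":-0.2},{"x":2,"y":-1.75,"z":0,"twist":0},{"x":2,"y":-1.75,"z":0,"twist":0},{"x":2,"y":-1.7,"z":0,"twist":0},{"x":0,"y":0,"z":1,"twist":0},{"x":0,"y":0,"z":1.3,"twist":0},{"x":0,"y":0,"z":1.3,"twist":0},{"x":0,"y":0,"z":1.2,"twist":0},{"x":0,"y":0,"z":0.8,"twist":0},{"x":0,"y":0,"z":0.4,"twist":0},{"x":0,"y":0,"z":0,"twist":0},{"x":0,"y":0,"z":0,"twist":0}]' 1
python3 -m handwheel '[{"x":0,"y":0.3,"z":0,"twist":0},{"x":0,"y":0.3,"z":0,"twist":0},{"x":0,"y":0.2,"z":0,"twist":0},{"x":0,"y":0.15,"z":0,"twist":0},{"x":0,"y":0.05,"z":0,"twist":0},{"x":0,"y":0,"z":0,"twist":0},{"x":0,"y":0,"z":0,"twist":0}]' 1
python3 - <<'E'
from h import *
yaw=np.radians(-10.8);X=np.array([np.cos(yaw),np.sin(yaw)]);q=r.observe()['tcp_pos'][:2]-np.array([678.4,117.7]);print('bed x',q@X)
to(551,76,65.3,79.2)
for p in((554.3,20),(554.8,19.9),(555.0,19.85)):print((np.array(p)-[678.4,117.7])@X)
E
```

```text
t: 25.47
tcp_pos: [551.1, 75.5, 65.5]
tool_rot: [-180.0, 0.0, 79.3]
force: [-0.1, -0.8, -2.1]
grip_width: 25.2
grip_force: 59.9
t: 26.05
tcp_pos: [560.7, 73.8, 65.3]
tool_rot: [-180.0, 0.0, 79.4]
force: [0.7, 0.4, -1.8]
grip_width: 25.2
grip_force: 59.9
bed x -107.38201375715387
t 26.05 p [560.71  73.83  65.31] rot [-179.99    0.     79.4 ] F [ 0.66  0.42 -1.8 ] twist 0.20 tool d(cm) [ 0.031 -0.995  0.001]
-103.59469338040499
-103.08481162358207
-102.87898510770702
```

```bash

python3 -m handwheel '[{"x":0,"y":0.07,"z":0,"twist":0},{"x":0,"y":0.07,"z":0,"twist":0},{"x":0,"y":0.06,"z":0,"twist":0},{"x":0,"y":0.05,"z":0,"twist":0},{"x":0,"y":0.03,"z":0,"twist":0},{"x":0,"y":0.03,"z":0,"twist":0}]' 1
```

```text
t: 26.55
tcp_pos: [563.9, 73.3, 65.3]
tool_rot: [180.0, -0.0, 79.4]
force: [-0.0, 0.2, -1.9]
grip_width: 25.5
grip_force: 59.9
```

```bash

python3 -m handwheel '[{"x":0,"y":0.03,"z":0,"twist":0},{"x":0,"y":0.03,"z":0,"twist":0},{"x":0,"y":0.03,"z":0,"twist":0}]' 1
```

```text
t: 26.8
tcp_pos: [564.7, 73.1, 65.3]
tool_rot: [-180.0, 0.0, 79.4]
force: [0.1, 1.0, -1.7]
grip_width: 25.5
grip_force: 59.9
```

```bash

python3 -m handwheel '[{"x":0,"y":0.03,"z":0,"twist":0},{"x":0,"y":0.02,"z":0,"twist":0},{"x":0,"y":0.02,"z":0,"twist":0}]' 1
```

```text
t: 27.05
tcp_pos: [565.0, 73.0, 65.2]
tool_rot: [-180.0, 0.0, 79.4]
force: [-2.7, 1.8, -0.5]
grip_width: 25.2
grip_force: 60.1
```

```bash

python3 -m handwheel '[{"x":0,"y":0.03,"z":0,"twist":0},{"x":0,"y":0.02,"z":0,"twist":0},{"x":0,"y":0,"z":0,"twist":0},{"x":0,"y":0,"z":0,"twist":0}]' 1
python3 -c "
from h import *
print(r.observe()['moment'],(r.observe()['tcp_pos'][:2]-[678.4,117.7])@[.9823,-.1874])"
```

```text
t: 27.38
tcp_pos: [565.1, 72.9, 65.1]
tool_rot: [-179.9, 0.0, 79.4]
force: [-5.3, 2.2, 0.6]
grip_width: 25.2
grip_force: 60.2
[ 0.26170656  1.08201682 -0.15684715] -102.8582600594708
```

No slide before the force rose, so no gap had opened on blue. A final re-press on yellow.

```bash

python3 -m handwheel '[{"x":0,"y":-0.05,"z":0,"twist":0},{"x":0,"y":-0.1,"z":0,"twist":0},{"x":0,"y":-0.4,"z":0,"twist":0},{"x":0,"y":-0.6,"z":0,"twist":0},{"x":0,"y":-0.3,"z":-1,"twist":0},{"x":0,"y":0,"z":-2,"twist":0},{"x":0,"y":0,"z":-2,"twist":0},{"x":0,"y":0,"z":-1,"twist":0},{"x":-2,"y":1.7,"z":0,"twist":0},{"x":-2,"y":1.7,"z":0,"twist":0},{"x":-2,"y":1.7,"z":0,"twist":0},{"x":-2,"y":1.7,"z":0,"twist":0}]' 1
python3 -m handwheel '[{"x":0,"y":0,"z":0,"twist":7},{"x":0,"y":0,"z":0,"twist":7},{"x":0,"y":0,"z":0,"twist":7},{"x":0,"y":0,"z":0,"twist":7},{"x":0,"y":0,"z":0,"twist":7},{"x":0,"y":0,"z":0,"twist":7},{"x":0,"y":0,"z":0,"twist":7},{"x":0,"y":0,"z":0,"twist":7},{"x":0,"y":0,"z":0,"twist":7},{"x":0,"y":0,"z":0,"twist":7},{"x":0,"y":0,"z":0,"twist":7},{"x":0,"y":0,"z":0,"twist":7}]' 1
python3 -m handwheel '[{"x":0,"y":0,"z":0,"twist":6.1},{"x":0,"y":0,"z":0,"twist":0},{"x":0,"y":0,"z":0,"twist":0},{"x":0,"y":0,"z":0,"twist":0}]' 1
python3 - <<'E'
from h import *
yaw=np.radians(-10.8);X=np.array([np.cos(yaw),np.sin(yaw)]);Y=np.array([-X[1],X[0]])
s=np.array([678.4,117.7])-49*X-144*Y; print(s); to(s[0],s[1],65.3,-10.8)
E
```

```text
t: 28.38
tcp_pos: [604.2, -16.5, 125.9]
tool_rot: [180.0, -0.0, 79.4]
force: [0.8, -0.9, -2.0]
grip_width: 25.3
grip_force: 60.1
t: 29.38
tcp_pos: [603.6, -15.6, 125.6]
tool_rot: [180.0, -0.0, -4.9]
force: [0.3, -0.7, -1.0]
grip_width: 25.1
grip_force: 60.0
t: 29.72
tcp_pos: [603.7, -15.6, 125.5]
tool_rot: [-180.0, -0.0, -10.5]
force: [-0.6, 0.7, -1.3]
grip_width: 25.4
grip_force: 60.0
[603.28501541 -14.56767969]
t 29.72 p [603.7  -15.6  125.47] rot [-1.800e+02 -1.000e-02 -1.047e+01] F [-0.64  0.68 -1.31] twist 0.33 tool d(cm) [-0.06  -0.093  6.017]
```

```bash

python3 -m handwheel '[{"x":0,"y":0,"z":1.2,"twist":0.3},{"x":0,"y":0,"z":1.3,"twist":0},{"x":0,"y":0,"z":1.3,"twist":0},{"x":0,"y":0,"z":1,"twist":0},{"x":0,"y":0,"z":0.8,"twist":0},{"x":0,"y":0,"z":0.4,"twist":0},{"x":0,"y":0,"z":0,"twist":0},{"x":0,"y":-0.4,"z":0,"twist":0},{"x":0,"y":-0.3,"z":0,"twist":0},{"x":0,"y":-0.2,"z":0,"twist":0},{"x":0,"y":-0.1,"z":0,"twist":0},{"x":0,"y":0,"z":0,"twist":0}]' 1
python3 -c "
from h import *
to(606.9,-2.3,65,-10.8)"
```

```text
t: 30.72
tcp_pos: [606.0, -5.4, 65.7]
tool_rot: [-180.0, -0.0, -11.0]
force: [-0.7, 0.4, -0.7]
grip_width: 25.2
grip_force: 60.0
t 30.72 p [605.97  -5.42  65.7 ] rot [-1.7999e+02 -4.0000e-02 -1.0970e+01] F [-0.66  0.44 -0.73] twist -0.17 tool d(cm) [ 0.032 -0.324  0.07 ]
```

```bash

python3 -m handwheel '[{"x":0,"y":-0.06,"z":0,"twist":-0.15},{"x":0,"y":-0.06,"z":0,"twist":0},{"x":0,"y":-0.05,"z":0,"twist":0},{"x":0,"y":-0.03,"z":0,"twist":0},{"x":0,"y":-0.03,"z":0,"twist":0}]' 1
```

```text
t: 31.13
tcp_pos: [606.1, -3.5, 65.3]
tool_rot: [-180.0, 0.0, -10.8]
force: [0.6, 0.1, -0.6]
grip_width: 25.4
grip_force: 60.0
```

```bash

python3 -m handwheel '[{"x":0.01,"y":-0.03,"z":0,"twist":0},{"x":0.01,"y":-0.03,"z":0,"twist":0},{"x":0,"y":-0.02,"z":0,"twist":0}]' 1
```

```text
t: 31.38
tcp_pos: [606.5, -2.7, 65.3]
tool_rot: [-180.0, 0.0, -10.8]
force: [-0.3, 0.4, -1.0]
grip_width: 25.1
grip_force: 60.0
```

```bash

python3 -m handwheel '[{"x":0.01,"y":-0.03,"z":0,"twist":0},{"x":0.01,"y":-0.02,"z":0,"twist":0},{"x":0,"y":-0.02,"z":0,"twist":0}]' 1
```

```text
t: 31.63
tcp_pos: [606.6, -2.3, 65.3]
tool_rot: [180.0, 0.0, -10.8]
force: [-0.7, -4.1, -1.1]
grip_width: 24.9
grip_force: 60.1
```

```bash

python3 -m handwheel '[{"x":0.01,"y":-0.02,"z":0,"twist":0},{"x":0,"y":-0.01,"z":0,"twist":0},{"x":0,"y":0,"z":0,"twist":0}]' 1
```

```text
t: 31.88
tcp_pos: [606.7, -2.3, 65.3]
tool_rot: [180.0, 0.0, -10.8]
force: [-2.7, -5.8, 1.3]
grip_width: 25.0
grip_force: 60.2
```

```bash

python3 -m handwheel '[{"x":0,"y":0,"z":0,"twist":0},{"x":0,"y":0,"z":0,"twist":0},{"x":0,"y":0,"z":0,"twist":0},{"x":0,"y":0,"z":0,"twist":0}]' 1
python3 -m handwheel '[{"x":0,"y":0.05,"z":0,"twist":0},{"x":0,"y":0.1,"z":0,"twist":0},{"x":0,"y":0.4,"z":0,"twist":0},{"x":0,"y":0.6,"z":0,"twist":0},{"x":0,"y":0.3,"z":-1,"twist":0},{"x":0,"y":0,"z":-2,"twist":0},{"x":0,"y":0,"z":-2.5,"twist":0},{"x":0,"y":0,"z":-2.5,"twist":0},{"x":0,"y":0,"z":-2,"twist":-2.7},{"x":0,"y":0,"z":0,"twist":0},{"x":0,"y":0,"z":0,"twist":0},{"x":0,"y":0,"z":0,"twist":0}]' 1
python3 -c "
from h import *
to(471.7,-306.9,165,-8.1)"
```

```text
t: 32.22
tcp_pos: [606.7, -2.2, 65.3]
tool_rot: [180.0, 0.0, -10.8]
force: [-2.0, -5.3, -0.2]
grip_width: 25.3
grip_force: 60.2
t: 33.22
tcp_pos: [603.9, -16.3, 165.2]
tool_rot: [-180.0, 0.0, -8.2]
force: [-0.2, -0.5, -1.8]
grip_width: 25.3
grip_force: 60.1
t 33.22 p [603.86 -16.32 165.23] rot [-1.8e+02  1.0e-02 -8.2e+00] F [-0.17 -0.49 -1.82] twist -0.10 tool d(cm) [-8.9900e+00  3.0631e+01  2.3000e-02]
```

```bash

python3 -m handwheel '[{"x":-0.9,"y":3.06,"z":0,"twist":-0.1},{"x":-0.9,"y":3.06,"z":0,"twist":0},{"x":-0.9,"y":3.06,"z":0,"twist":0},{"x":-0.9,"y":3.06,"z":0,"twist":0},{"x":-0.9,"y":3.06,"z":0,"twist":0},{"x":-0.9,"y":3.06,"z":0,"twist":0},{"x":-0.9,"y":3.06,"z":0,"twist":0},{"x":-0.9,"y":3.06,"z":0,"twist":0},{"x":-0.9,"y":3.06,"z":0,"twist":0},{"x":-0.9,"y":3.06,"z":0,"twist":0},{"x":0,"y":0,"z":0,"twist":0},{"x":0,"y":0,"z":0,"twist":0}]' 1
python3 -m handwheel '[{"x":0,"y":0,"z":0,"twist":0},{"x":0,"y":0,"z":0,"twist":0},{"x":0,"y":0,"z":0,"twist":0},{"x":0,"y":0,"z":0,"twist":0}]' 1
python3 -c "
from h import *
to(471.7,-306.9,65,-8.1)"
```

```text
t: 34.22
tcp_pos: [470.8, -307.5, 164.2]
tool_rot: [-179.9, 0.1, -8.2]
force: [-0.4, 0.6, -1.0]
grip_width: 24.8
grip_force: 60.0
t: 34.55
tcp_pos: [472.6, -305.6, 165.2]
tool_rot: [-180.0, 0.0, -8.0]
force: [-0.1, -0.1, -1.7]
grip_width: 25.1
grip_force: 60.0
t 34.55 p [ 472.57 -305.58  165.18] rot [-1.7999e+02  1.0000e-02 -7.9700e+00] F [-0.11 -0.14 -1.67] twist 0.13 tool d(cm) [-0.068  0.143 10.018]
```

```bash

python3 -m handwheel '[{"x":0,"y":0,"z":0,"twist":0},{"x":0,"y":0,"z":0,"twist":0},{"x":0,"y":0,"z":0,"twist":0},{"x":0,"y":0,"z":0,"twist":0},{"x":0,"y":0,"z":0,"twist":0},{"x":0,"y":0,"z":0,"twist":0},{"x":0,"y":0,"z":0,"twist":0},{"x":0,"y":0,"z":0,"twist":0}]' 1
python3 -m handwheel '[{"x":0,"y":0,"z":0,"twist":0},{"x":0,"y":0,"z":0,"twist":0}]' 1
python3 -c "
from h import *
to(471.7,-306.9,65,-8.1)"
```

```text
t: 35.22
tcp_pos: [472.2, -306.5, 165.3]
tool_rot: [180.0, -0.0, -8.0]
force: [0.5, 1.0, -1.5]
grip_width: 25.1
grip_force: 60.0
t: 35.38
tcp_pos: [472.2, -306.5, 165.3]
tool_rot: [-180.0, -0.0, -8.0]
force: [0.7, -0.6, -0.8]
grip_width: 25.2
grip_force: 60.0
t 35.38 p [ 472.2 -306.5  165.3] rot [-180.     -0.     -8.05] F [ 0.74 -0.63 -0.84] twist 0.05 tool d(cm) [-0.044  0.047 10.03 ]
```

```bash

python3 -m handwheel '[{"x":-0.04,"y":0.04,"z":1,"twist":0},{"x":0,"y":0,"z":1,"twist":0},{"x":0,"y":0,"z":1,"twist":0},{"x":0,"y":0,"z":1,"twist":0},{"x":0,"y":0,"z":1,"twist":0},{"x":0,"y":0,"z":0,"twist":0}]' 1
python3 -m handwheel '[{"x":0,"y":0,"z":0.6,"twist":0},{"x":0,"y":0,"z":0.8,"twist":0},{"x":0,"y":0,"z":0.8,"twist":0},{"x":0,"y":0,"z":0.8,"twist":0},{"x":0,"y":0,"z":0.7,"twist":0},{"x":0,"y":0,"z":0.5,"twist":0},{"x":0,"y":0,"z":0.3,"twist":0},{"x":0,"y":0,"z":0,"twist":0},{"x":0,"y":0,"z":0,"twist":0}]' 1
```

```text
t: 35.88
tcp_pos: [470.6, -306.0, 112.7]
tool_rot: [-179.9, 0.2, -8.0]
force: [-1.0, 0.9, -2.7]
grip_width: 25.3
grip_force: 60.1
t: 36.63
tcp_pos: [471.8, -306.8, 70.2]
tool_rot: [-180.0, 0.0, -8.0]
force: [0.4, -1.1, -1.8]
grip_width: 25.2
grip_force: 60.1
```

Blade in the slot with no side force. Another 5 mm to go.

```bash

python3 -m handwheel '[{"x":0,"y":0,"z":0.15,"twist":0},{"x":0,"y":0,"z":0.15,"twist":0},{"x":0,"y":0,"z":0.1,"twist":0},{"x":0,"y":0,"z":0.05,"twist":0},{"x":0,"y":0,"z":0,"twist":0},{"x":0,"y":0,"z":0,"twist":0}]' 1
python3 -m handwheel '[{"x":0,"y":0,"z":0.04,"twist":0},{"x":0,"y":0,"z":0.02,"twist":0},{"x":0,"y":0,"z":0,"twist":0}]' 1
```

```text
t: 37.13
tcp_pos: [471.8, -306.8, 65.8]
tool_rot: [180.0, -0.0, -8.0]
force: [0.7, 0.2, -0.9]
grip_width: 25.0
grip_force: 60.1
t: 37.38
tcp_pos: [471.8, -306.8, 65.2]
tool_rot: [-180.0, -0.0, -8.0]
force: [-0.8, 0.1, -1.3]
grip_width: 25.2
grip_force: 60.1
```

```bash

python3 -m handwheel '[{"x":0,"y":0,"z":0.03,"twist":0},{"x":0,"y":0,"z":0.03,"twist":0},{"x":0,"y":0,"z":0,"twist":0},{"x":0,"y":0,"z":0,"twist":0}]' 1
```

```text
t: 37.72
tcp_pos: [471.8, -306.9, 64.9]
tool_rot: [180.0, -0.0, -8.0]
force: [-1.8, 0.8, 5.3]
grip_width: 25.3
grip_force: 65.0
```

Handle rests on the walls at the original height. Release and withdraw.

```bash

python3 -m handwheel '[{"x":0,"y":0,"z":0,"twist":0},{"x":0,"y":0,"z":0,"twist":0},{"x":0,"y":0,"z":0,"twist":0},{"x":0,"y":0,"z":0,"twist":0},{"x":0,"y":0,"z":0,"twist":0},{"x":0,"y":0,"z":0,"twist":0},{"x":0,"y":0,"z":0,"twist":0},{"x":0,"y":0,"z":0,"twist":0}]' 0
python3 -m handwheel '[{"x":0,"y":0,"z":-0.5,"twist":0},{"x":0,"y":0,"z":-1,"twist":0},{"x":0,"y":0,"z":-2,"twist":0},{"x":0,"y":0,"z":-3,"twist":0},{"x":0,"y":0,"z":-3,"twist":0},{"x":0,"y":0,"z":-3,"twist":0},{"x":0,"y":0,"z":-2,"twist":0},{"x":0,"y":3.5,"z":0,"twist":0},{"x":0,"y":3.5,"z":0,"twist":0},{"x":0,"y":3.5,"z":0,"twist":0},{"x":0,"y":3.5,"z":0,"twist":0},{"x":0,"y":3.5,"z":0,"twist":0}]' 0
python3 -m handwheel '[{"x":0,"y":3.5,"z":0,"twist":0},{"x":0,"y":3.5,"z":0,"twist":0},{"x":0,"y":3.5,"z":0,"twist":0},{"x":0,"y":0,"z":0,"twist":0},{"x":0,"y":0,"z":0,"twist":0},{"x":0,"y":0,"z":0,"twist":0},{"x":0,"y":0,"z":0,"twist":0},{"x":0,"y":0,"z":0,"twist":0}]' 0
python3 - <<'E'
from h import *
snap('top','top9'); a=cv2.imread('pics/top9.png').astype(int); o=cv2.imread('pics/top0.png').astype(int)
def red(i):
    m=(i[...,2]>90)&(i[...,1]<50)&(i[...,0]<60); m=m[235:300,440:470]; y,x=np.nonzero(m); return len(x),x.mean()+440,y.mean()+235,x.min()+440,x.max()+440,y.min()+235,y.max()+235
print(red(o),red(a))
# plaque: subpixel outline, dark brown on the white bed
g=a.sum(2); m=((g<190)&(a[...,2]>=a[...,0])).astype(np.uint8); m[:160]=0;m[300:]=0;m[:,:215]=0;m[:,375:]=0
n,l,s,ce=cv2.connectedComponentsWithStats(m); k=1+np.argmax(s[1:,4]); print('plaque blob',s[k])
q=cv2.boxPoints(cv2.minAreaRect(np.argwhere(l==k)[:,::-1].astype(np.float32)))
c=load('top9'); P=px2w(c,q,22)[:,:2]-np.array([678.4,117.7]); X=np.array([.9823,-.1874]);Y=np.array([.1874,.9823])
print(np.c_[P@X,P@Y].round(1))
E
```

```text
t: 38.38
tcp_pos: [471.8, -306.8, 64.6]
tool_rot: [180.0, 0.0, -8.0]
force: [-0.5, -0.2, -0.0]
grip_width: 85.3
grip_force: 0.0
t: 39.38
tcp_pos: [446.8, -481.6, 210.9]
tool_rot: [180.0, -0.0, -8.0]
force: [0.9, 0.6, 0.1]
grip_width: 85.7
grip_force: 0.0
t: 40.05
tcp_pos: [433.0, -583.0, 210.1]
tool_rot: [-180.0, -0.0, -8.0]
force: [-0.1, -0.3, -0.3]
grip_width: 85.3
grip_force: 0.0
(575, np.float64(456.4817391304348), np.float64(266.9826086956522), np.int64(449), np.int64(464), np.int64(243), np.int64(292)) (549, np.float64(455.5336976320583), np.float64(266.5264116575592), np.int64(449), np.int64(463), np.int64(243), np.int64(291))
plaque blob [ 240  177   68   56 2737]
[[-100.5    0.6]
 [   0.8    3.1]
 [   0.3 -128.4]
 [-100.3 -129.5]]
```

The scraper is back at its original pixels. The plaque sits in the corner, within what the image can resolve.

```bash
python3 -c "
from station import r
print(r.hand_in())"
```

```text
the job is handed in; nothing more can be done
None
```

I handed the job in at about 40 s, with no verdict returned: the plaque was pressed flush against the blue rail and then the yellow (each twice, peaking near 10 N), and the scraper is back in its stand, released.

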